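# Weigh a gel pot on the beam balance

## Task

Weigh the smaller, shorter of the two round lidded pots on the beam balance: set it gently, upright, in the middle of the hanging pan and let go, then slide the poise along the beam until the beam swings free and rests level, and leave it so. Push the poise from its side with light finger pressure; never pinch it, bear down on the balance or force anything against a stop, and leave the other pot, the drill block and the plaster cast where they are.

Things in the scene. Friction and masses are not known exactly. Their poses are not given: they have to be found in the camera images.
- balance: Beam balance, fixed to the worktop: grey foot 100 x 110 mm, column, steel beam. Origin on the worktop below the pivot; +y points along the beam to the poise (graduated) end, -y to the pan end, z up. Any finger force on it over 15 N is too much. With the pan empty it is tared to level with the poise at the pivot. Pan arm 130 mm, poise 150 g, pot to weigh 97 to 167 g (not known).
- pivot (a point): Pivot of the beam, 105 mm above the worktop (column 36 mm wide, cheeks up to 10 mm above the pivot). The beam is a bar 12 mm wide, 10 mm high, centred on the pivot. A fork at its pan end (cross bar 45 mm from the pivot, tines 6 mm thick, 56 mm either side of the beam line) carries the pan.
- pointer (a point): Tip of the beam's pointer, 182 mm from the pivot at the poise end. At level it points at the dark line on a thin fixed post 191 mm from the pivot, post top 113 mm above the worktop. A finger pushing the poise also tips the beam, so the tilt tells the balance only when nothing touches it; it settles in about 1 s.
- beam (a joint): Tilt of the beam in rad: 0 level, positive = poise end down and pan up, negative = pan down. Stops at -0.10 and +0.10, where it rests when far out of balance (about 20 mm of poise travel or more). Near balance it tilts about 5 mrad per mm of poise error, more positive as the poise goes outward.
- poise (a joint): Slide of the poise along the beam in m: 0 = innermost (poise centre 25 mm from the pivot), grows outward to 0.13 (155 mm from the pivot, end stop). Dry friction about 1.5 N: it stays where it is left.
- poise_stem (a point): Poise: a brass block 30 x 22 x 26 mm round the beam with an upright round stem, 22 mm diameter, by which it is pushed. The point lies on the stem's axis, 46 mm above the beam's centre line: 16 mm below the stem's flat top, 33 mm above the block's top, 41 mm above the beam's top face. y axis outward along the beam.
- pan_floor (a point): Centre of the floor of a shallow round pan, 85 mm across inside, rim 6 mm above the floor, hung 55 mm below two pins in the fork so it stays level; open from above. Wires and tines stand 49 and 56 mm from the centre along its x axis, so put fingers along the beam (its y axis). Empty, it rides high; under the pot it sinks about 26 mm to the beam's stop. The pot pressing on it over 20 N is too much.
- gel_center (a point): The pot to weigh: the smaller and shorter round pot with a screw lid, 53 mm diameter, 42 mm high, standing upright. The point is its centre, 21 mm above its underside; z up along its axis.
- gel_pot: The same small pot; origin at the centre of its underside.
- powder_pot: The other pot, to be left alone: larger and taller, 61 mm diameter, 55 mm high. Origin at the centre of its underside. It may stand on either side.
- bur_block: Bystander: white block 28 x 70 mm with rows of drills, 49 mm high in all; origin at the centre of its underside.
- cast: Bystander: white plaster dental cast 52 x 67 x 30 mm; origin at the centre of its underside.
There are look-alikes about, which are no part of the job. Leave any black look-alike of the gel_pot alone.

How it is judged (in metres and radians):
On the way, in this order (a step that is already met when the one before it is completed fails the run):
1. the small pot stands in the pan, let go (horizontal distance between gel_center and pan_floor below 0.018 m and z of gel_center in the frame of pan_floor between 0.015 and 0.027 m and angle between gel_center's own z axis and vertical below 0.3 rad and contact force between the fingers and gel_pot below 0.05 N), for 0.3 s.
2. the poise has been slid until the beam swings free and level with the pot in the pan (all of step 1 and contact force between the fingers and balance below 0.05 N and value of joint beam between -0.025 and 0.025 rad and velocity of joint beam between -0.03 and 0.03 rad/s), for 0.5 s.
At the end, for the whole second after the job is handed in: The small pot stands upright in the pan (centre within 18 mm of the pan's centre, resting on its floor), the beam is at rest level within 0.025 rad, and nothing touches the pot or the balance (all of step 2).
It fails at once if the robot loads the balance with more than 15 N (pinching the poise, bearing down, forcing a stop) (contact force between any of the fingers, the arm and balance above 15 N).
It fails at once if the pot is pressed or dropped into the pan with more than 20 N (contact force between gel_pot and balance above 20 N).
It fails at once if a bystander is moved by more than 20 mm (distance of any of powder_pot, bur_block, cast from where it was at the start of the episode above 0.02 m).
It also fails if it takes over 72 s, if anything falls off the work surface, if the arm or the gripper's body presses on something with over 40 N, if the wrist force passes 120 N, or if a joint passes its speed limit or range.

## Robot

A 6-joint arm with a two-finger parallel gripper is mounted at the origin on a cart in front of the work surface, level with it; the furniture and walls round the work are solid. World frame = base frame: x ahead of the robot, y to its left, z up, the work surface at z = 0. Lengths are in m, angles in degrees, forces in N, time in s.
With the tool pointing down it reaches from about 0.4 to 0.825 m from the base axis. Payload 7 kg.
Tool frame: the origin (TCP) lies at the very end of the fingers, on their centre line; the grasp point (between the pads) lies 19 mm behind it (ctrl.hold_point_z is the distance from the TCP to the grasp point, in m); z points along the fingers, y is the line along which they close (so a half turn about z gives the same grasp; the last joint's range is limited). The gripper opens to 88 mm and grips with 3 to 60 N. Pads are 19 mm wide; open, the fingers measure 130 mm over their backs; the gripper's body (78 mm by 193 mm) begins 47 mm behind the grasp point.
Start: joints at [-57.863, 20.546, 0.682, 0, -70.136, -16.507], TCP at [0.182, -0.65, 0.227] pointing down, gripper open.
Joint ranges: [-176.03, 176.03], [-82.01, 121.73], [-58.28, 71.71], [-173.87, 95.51], [-174.79, -0.11], [-173.66, 173.66]. Speed limits (degrees/s): [136.94, 136.94, 172.46, 180, 180, 180].

## Interface

Orientations are given as [roll, pitch, yaw] about the fixed x, y, z axes, in that order (R = Rz(yaw) Ry(pitch) Rx(roll)).
In Python, from plant import sensors, viewer, workorder, ctrl gives the robot as it stands.
- The arm moves only by the shell command python3 -m pendant 'ROWS'. ROWS is JSON, a list of rows, each a list of 3 entries, a list of its own where there are three numbers: the opening, from -1 (shut) to 1 (fully open), so that 0 is half open, then the shift along the tool's x, y, z in m, then the turn, a rotation vector about the tool's x, y, z in degrees. A call has 1 to 10 rows; each row is the pose to reach, as a shift and turn from the pose commanded when the call began, along the tool's axes at that moment; what a row does not reach only later rows make up. A row lasts 1/12 s, in which the tool goes at most 41.7 mm and 7.16 degrees, less where a joint would pass 70% of its speed; a pose out of reach is approached as far as the arm can. A call with a gripper value outside its range is refused whole. The fingers move at their own pace and stop on an object; the grip force is fixed at half the most. Time passes only in rows, so rows that repeat a pose let the fingers close. It gives the time, the measured TCP pose, the force, the opening and the grip force at its end, in the units of the state.
- sensors.get_obs(): the state, without advancing time (a new reading comes with each control period).
- viewer.snapshot(name): name is "scene" or "top" or "wrist"; returns the picture (400x640x3 uint8, red, green, blue); there is no depth.
- viewer.camera_params(name): a dict with "fx", "fy", "cx", "cy" (pixels), "extrinsics" (4x4, takes a point from world to camera coordinates). Camera axes: x right, y up, looking along -z (the intrinsics and any distortion apply to the point x, -y, -z); pixel columns grow to the right and rows downward; lengths in m; the calibration is good to about 2 mm. A picture is of the moment at which its call begins: read the wrist's pose just before it. camera_params takes no time and is no camera call; for the wrist camera it gives the pose at the moment of the call.
- workorder.close_job(): hands the job in; it is judged then, once.
The state is a dict: "clock": time; "joint_pos": joint angles; "qvel": joint speeds; "tau": joint torques, N m; "tool_pos": TCP position; "orientation": TCP orientation; "force": force on the tool from outside, world axes, zero at the start; "moment": the same for the moment, N m; "opening": finger opening in m; "gripper_force": force on a finger pad.
Only numpy, scipy, OpenCV 4.12 (cv2) and the standard library are available. Lean on these libraries where they do the work, as an engineer would, in place of code of your own. Each camera call takes 0.05 s, during which the arm holds its last target. There are 200 camera calls.

## Working session

There is one attempt and no reset: what is moved stays moved. The work goes in short steps, Python scripts to look and compute and a shell command to move; the robot and the scene stay as the last step left them, time stands still between calls to the robot, and variables do not carry over. Pictures are saved under pics/ and viewed, at most 10 in all, crops included, and the job is handed in when it is done.

```bash
ls; mkdir -p pics
python3 - <<'E'
from plant import sensors,viewer,ctrl
import cv2,numpy as np
for n in("scene","top"):
    cv2.imwrite(f"pics/{n}0.png",viewer.snapshot(n)[:,:,::-1])
    p=viewer.camera_params(n);print({k:(np.round(v,4).tolist() if not isinstance(v,(str,dict)) else v) for k,v in p.items()})
print(sensors.get_obs(),ctrl.hold_point_z)
E
```

```text
pics
{'fx': 404.3255, 'fy': 404.3255, 'cx': 319.0333, 'cy': 199.1279, 'extrinsics': [[-0.7388, -0.6739, 0.0096, 0.3386], [0.4242, -0.454, 0.7836, -0.3166], [-0.5237, 0.583, 0.6212, -0.8727], [0.0, 0.0, 0.0, 1.0]]}
{'fx': 429.3664, 'fy': 429.3664, 'cx': 319.429, 'cy': 196.5512, 'extrinsics': [[0.0058, -0.9998, -0.0205, -0.0284], [0.9867, 0.0024, 0.1627, -0.5165], [-0.1626, -0.0212, 0.9865, -1.2174], [0.0, 0.0, 0.0, 1.0]]}
{'clock': 0.1, 'joint_pos': array([-5.78636513e+01,  2.05882782e+01,  6.36779677e-01, -1.85272258e-02,
       -7.01372338e+01, -1.65067585e+01]), 'qvel': array([ 0.02790458, -0.02175663,  0.11650118,  0.05468257, -0.05934563,
       -0.02872613]), 'tau': array([-2.00600945e-03, -5.84162772e+01,  2.93751884e+01,  7.01561853e+00,
        1.01295396e-02, -5.31374019e-05]), 'tool_pos': array([ 0.18169854, -0.64959811,  0.22568617]), 'orientation': array([ 1.79909976e+02, -8.51412505e-03, -1.64376712e+02]), 'force': array([ 0.66385851, -0.28461839, -0.26026509]), 'moment': array([ 0.03924795, -0.01038527, -0.05203022]), 'gripper_force': 0.0, 'opening': 0.08755262833168015} 0.0188
```

View pics/scene0.png

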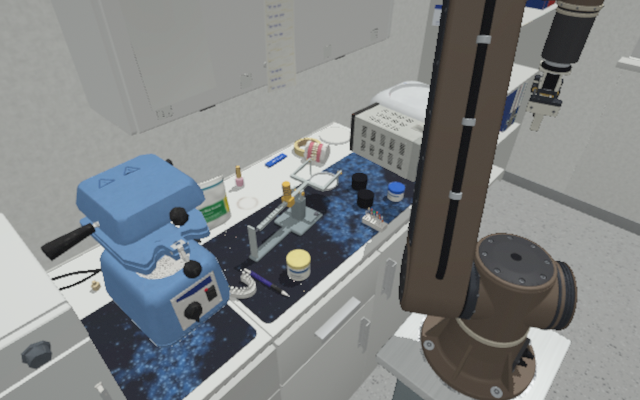

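View pics/top0.png

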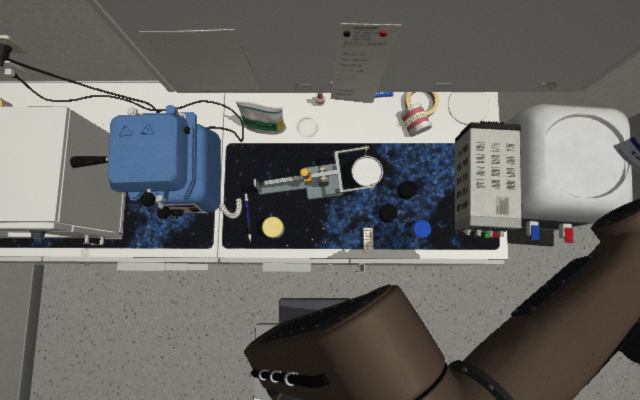

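The scene shows four pot candidates in the top picture: a blue lid at (422,229), a yellow lid at (272,227), and black pots at (388,213) and (408,190). The black ones are the look-alikes. The balance runs from the pan at (366,171) to the pointer at about (257,186), with the brass poise near (305,173). I'll measure the lid sizes and enlarge both coloured pots.

```bash
cat > h.py <<'E'
import cv2,numpy as np
from plant import sensors,viewer
def cam(n): 
    p=viewer.camera_params(n);E=np.array(p["extrinsics"]);return p,E[:3,:3],E[:3,3]
def ray(n,u,v,c=None):
    p,R,t=c or cam(n);d=R.T@np.array([(u-p["cx"])/p["fx"],-(v-p["cy"])/p["fy"],-1.]);return -R.T@t,d
def plane(n,u,v,z,c=None):
    o,d=ray(n,u,v,c);return (o+d*(z-o[2])/d[2])
def proj(n,X,c=None):
    p,R,t=c or cam(n);q=R@np.array(X)+t;return np.array([p["cx"]+p["fx"]*q[0]/-q[2],p["cy"]-p["fy"]*q[1]/-q[2]])
def blob(img,lo,hi,roi):
    x0,y0,x1,y1=roi;h=cv2.cvtColor(img[y0:y1,x0:x1],cv2.COLOR_RGB2HSV)
    m=cv2.inRange(h,np.array(lo),np.array(hi))
    n,l,s,c=cv2.connectedComponentsWithStats(m);i=1+np.argmax(s[1:,4]);
    return c[i]+[x0,y0],s[i]+[x0,y0,0,0,0]
def tri(u1,u2,a="top",b="scene"):
    o1,d1=ray(a,*u1);o2,d2=ray(b,*u2)
    A=np.stack([d1,-d2],1);s=np.linalg.lstsq(A,o2-o1,rcond=None)[0]
    p,q=o1+s[0]*d1,o2+s[1]*d2;return (p+q)/2,np.linalg.norm(p-q)
E
python3 - <<'E'
from h import *
t=cv2.imread("pics/top0.png")[:,:,::-1].copy();s=cv2.imread("pics/scene0.png")[:,:,::-1].copy()
B=blob(t,(100,150,80),(125,255,255),(405,212,440,246));Y=blob(t,(15,60,120),(35,255,255),(255,210,290,245))
Bs=blob(s,(100,150,80),(125,255,255),(384,178,408,205));Ys=blob(s,(15,60,120),(35,255,255),(280,245,315,285))
for n,a,b,z in(("blue",B,Bs,.042),("yel",Y,Ys,.055)):
    x,y,w,h,_=a[1]
    print(n,a,"plane",plane("top",*a[0],z),"diam",np.linalg.norm(plane("top",x,y+h/2,z)-plane("top",x+w,y+h/2,z)),"tri",tri(a[0],b[0]),b[1])
P=blob(t,(12,120,100),(30,255,255),(295,160,318,185));Ps=blob(s,(12,120,100),(30,255,255),(275,175,310,210))
print("poise",P,Ps,tri(P[0],Ps[0]))
print("pan",plane("top",366,171,.066))
c1=cv2.resize(s[150:230,340:440],None,fx=4,fy=4,interpolation=3);c2=cv2.resize(s[235:295,250:350],None,fx=4,fy=4,interpolation=3)
c3=cv2.resize(t[135:215,245:395],None,fx=4,fy=4,interpolation=3)
L=np.vstack([c1,c2]);cv2.imwrite("pics/pots.png",L[:,:,::-1]);cv2.imwrite("pics/bal.png",c3[:,:,::-1])
E
```

```text
blue (array([421.71747212, 228.27881041]), array([413, 219,  18,  19, 269])) plane [ 0.42456588 -0.32184456  0.042     ] diam 0.05165876724486968 tri (array([ 0.42622883, -0.32341899,  0.03255977]), np.float64(0.001864592875647693)) [388 182  17  12 158]
yel (array([272.20821114, 226.64809384]), array([262, 217,  21,  21, 341])) plane [0.42640286 0.1087581  0.055     ] diam 0.06051856697020805 tri (array([0.42788283, 0.11031937, 0.04777982]), np.float64(0.0020016832782073454)) [286 249  25  20 405]
poise (array([304.24137931, 171.86206897]), array([300, 168,  11,   9,  58])) (array([287.35625, 194.66875]), array([281, 182,  13,  25, 160])) (array([0.56992022, 0.01210435, 0.11901368]), np.float64(0.0084013302959627))
pan [ 0.58800944 -0.1613695   0.066     ]
```

View pics/pots.png

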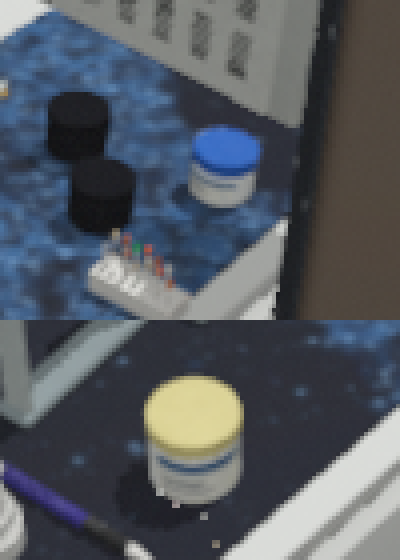

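View pics/bal.png

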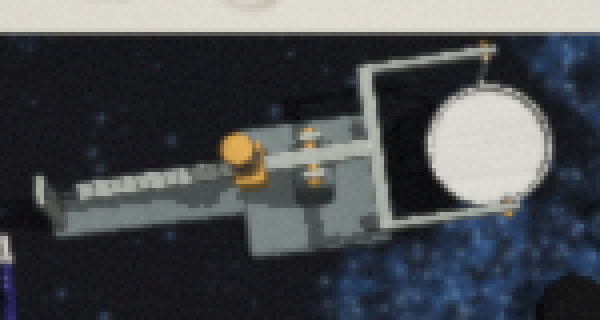

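The crops confirm it. The blue-lid pot is 52 mm across and squat, so it is the gel pot. The yellow one is 60.5 mm and taller, so it is the powder pot. In the balance crop the pivot is at crop (310,157), the pan at (489,145) and the stem top at (236,148).

```bash
cat >> h.py <<'E'
from scipy.spatial.transform import Rotation as Ro
def plan(xyz,yaw):
    o=sensors.get_obs();R0=Ro.from_euler('xyz',o["orientation"],degrees=True)
    R1=Ro.from_euler('xyz',[180,0,yaw],degrees=True)
    print("t",round(o["clock"],2),"tcp",np.round(o["tool_pos"],4),"rpy",np.round(o["orientation"],2),"shift",np.round(R0.inv().apply(np.array(xyz)-o["tool_pos"]),4),"turn",np.round((R0.inv()*R1).as_rotvec(degrees=True),1))
E
python3 - <<'E'
from h import *
f=lambda u,v:(245+u/4,135+v/4)
t=cv2.imread("pics/top0.png")[:,:,::-1].copy()
pan=blob(t,(0,0,190),(180,40,255),(350,150,385,190));print(pan)
x,y,w,h,_=pan[1];P=plane("top",*pan[0],.066);print("pan",P,"dia",np.linalg.norm(plane("top",x,y+h/2,.068)-plane("top",x+w,y+h/2,.068)))
a=plane("top",*f(484,48),.118);b=plane("top",*f(510,207),.118);print("pins",a,b,(a+b)/2,np.linalg.norm(a-b))
pv=plane("top",*f(310,157),.115);po=plane("top",*f(41,190),.113);print("pivot",pv,"post",po,np.linalg.norm(po-pv),np.linalg.norm(P-pv))
d=po-P;print("beam dir deg from +y", np.degrees(np.arctan2(-d[0],d[1])))
st=plane("top",*f(236,148),.163);print("stem top",st, np.linalg.norm((st-pv)[:2]))
for u in((388,211),(408,188)):print("black",plane("top",*u,.042))
print("box",plane("top",457,200,0))
plan((.4246,-.3218,.16),-90)
E
```

```text
(array([366.28382838, 171.36468647]), array([352, 158,  29,  28, 606]))
pan [ 0.58692864 -0.1621775   0.066     ] dia 0.08370538648660227
pins [ 0.64502009 -0.15755626  0.118     ] [ 0.53179656 -0.1740984   0.118     ] [ 0.58840832 -0.16582733  0.118     ] 0.11442556525805256
pivot [ 0.56750414 -0.0360355   0.115     ] post [0.54417793 0.1514705  0.113     ] 0.18896193620554236 0.13671179602160338
beam dir deg from +y 7.761674145204041
stem top [0.56309684 0.01278324 0.163     ] 0.04901728578456263
black [ 0.47449012 -0.22592528  0.042     ]
black [ 0.54260192 -0.28571567  0.042     ]
box [ 0.51398393 -0.43937403  0.        ]
t 0.1 tcp [ 0.1817 -0.6496  0.2257] rpy [ 1.7991e+02 -1.0000e-02 -1.6438e+02] shift [-0.3222  0.2502  0.066 ] turn [  0.1   0.1 -74.4]
```

```bash
python3 -m pendant '[[1,[-0.322,0.25,0],[0,0,-74.4]],[1,[-0.322,0.25,0],[0,0,-74.4]],[1,[-0.322,0.25,0],[0,0,-74.4]],[1,[-0.322,0.25,0],[0,0,-74.4]],[1,[-0.322,0.25,0],[0,0,-74.4]],[1,[-0.322,0.25,0],[0,0,-74.4]],[1,[-0.322,0.25,0],[0,0,-74.4]],[1,[-0.322,0.25,0],[0,0,-74.4]],[1,[-0.322,0.25,0],[0,0,-74.4]],[1,[-0.322,0.25,0],[0,0,-74.4]]]'; python3 -m pendant '[[1,[0,0,0],[0,0,0]],[1,[0,0,0],[0,0,0]],[1,[0,0,0],[0,0,0]]]'
python3 - <<'E'
from h import *
plan((.4246,-.3218,.012),-90)
c=cam("wrist");w=viewer.snapshot("wrist");cv2.imwrite("pics/w1.png",w[:,:,::-1])
print(proj("wrist",(.4246,-.3218,.042),c))
b=blob(w,(100,150,80),(125,255,255),(0,0,640,400));print(b,plane("wrist",*b[0],.042,c))
E
```

```text
clock: 0.93
tool_pos: [0.4256, -0.3201, 0.2265]
orientation: [-180.0, 0.0, -92.4]
force: [0.9, -0.4, -0.2]
opening: 0.0876
gripper_force: 0.0
clock: 1.18
tool_pos: [0.4244, -0.3223, 0.2263]
orientation: [180.0, 0.0, -92.8]
force: [-1.5, -0.2, 0.1]
opening: 0.0876
gripper_force: 0.0
t 1.18 tcp [ 0.4244 -0.3223  0.2263] rpy [ 1.7997e+02  1.0000e-02 -9.2770e+01] shift [-0.0005 -0.0003  0.2143] turn [ 0.   0.  -2.8]
[321.30623149 184.25313053]
(array([320.35361217, 182.88745247]), array([ 300,  163,   41,   41, 1315])) [ 0.42569622 -0.32357612  0.042     ]
```

```bash
python3 -m pendant '[[1,[0,0,0.04],[0,0,0]],[1,[0,0,0.08],[0,0,0]],[1,[0,0,0.12],[0,0,0]],[1,[0,0,0.15],[0,0,0]],[1,[0,0,0.18],[0,0,0]],[1,[0,0,0.2],[0,0,0]],[1,[0,0,0.213],[0,0,0]],[1,[0,0,0.213],[0,0,0]],[1,[0,0,0.213],[0,0,0]]]';python3 -m pendant '[[0,[0,0,0],[0,0,0]],[-0.2,[0,0,0],[0,0,0]],[-1,[0,0,0],[0,0,0]],[-1,[0,0,0],[0,0,0]],[-1,[0,0,0],[0,0,0]],[-1,[0,0,0],[0,0,0]],[-1,[0,0,0],[0,0,0]],[-1,[0,0,0],[0,0,0]]]'
```

```text
clock: 1.98
tool_pos: [0.4235, -0.3234, 0.013]
orientation: [179.9, 0.0, -92.9]
force: [0.0, -0.3, 0.5]
opening: 0.0878
gripper_force: 0.0
clock: 2.65
tool_pos: [0.4248, -0.3225, 0.0139]
orientation: [-180.0, -0.0, -92.7]
force: [-1.1, 0.9, 5.5]
opening: 0.0495
gripper_force: 30.0
```

```bash
python3 -m pendant '[[-1,[0,0,-0.015],[0,0,0]],[-1,[0,0,-0.04],[0,0,0]],[-1,[0,0,-0.07],[0,0,0]],[-1,[0,0,-0.1],[0,0,0]],[-1,[0,0,-0.13],[0,0,0]],[-1,[0,0,-0.16],[0,0,0]],[-1,[0,0,-0.18],[0,0,0]],[-1,[0,0,-0.18],[0,0,0]]]'
python3 - <<'E'
from h import *
plan((.5868,-.1635,.195),-172.2)
plan((.5868,-.1635,.195),-172.2+180)
E
```

```text
clock: 3.32
tool_pos: [0.4267, -0.3235, 0.1983]
orientation: [-179.6, -0.2, -92.7]
force: [0.1, 0.1, -0.3]
opening: 0.0495
gripper_force: 30.0
t 3.32 tcp [ 0.4267 -0.3235  0.1983] rpy [-1.7961e+02 -1.6000e-01 -9.2710e+01] shift [-0.1675 -0.1524  0.0039] turn [-0.4  0.1 79.5]
t 3.32 tcp [ 0.4267 -0.3235  0.1983] rpy [-1.7961e+02 -1.6000e-01 -9.2710e+01] shift [-0.1675 -0.1524  0.0039] turn [-1.000e-01 -5.000e-01 -1.005e+02]
```

```bash
python3 -m pendant '[[-1,[-0.02,-0.02,0],[0,0,7]],[-1,[-0.045,-0.04,0],[0,0,14]],[-1,[-0.07,-0.06,0],[0,0,21]],[-1,[-0.09,-0.08,0],[0,0,28]],[-1,[-0.11,-0.1,0],[0,0,35]],[-1,[-0.13,-0.12,0],[0,0,42]],[-1,[-0.145,-0.135,0],[0,0,49]],[-1,[-0.155,-0.145,0],[0,0,56]],[-1,[-0.163,-0.15,0],[0,0,63]],[-1,[-0.1675,-0.1524,0],[0,0,70]]]'; python3 -m pendant '[[-1,[0,0,0],[0,0,7]],[-1,[0,0,0],[0,0,9.5]],[-1,[0,0,0],[0,0,9.5]],[-1,[0,0,0],[0,0,9.5]]]'
python3 - <<'E'
from h import *
plan((.5868,-.1635,.082),-172.2)
c=cam("wrist");w=viewer.snapshot("wrist");s=viewer.snapshot("scene")
print("pan px",proj("wrist",(.5868,-.1635,.063),c))
cv2.imwrite("pics/place.png",np.hstack([w[:,:,::-1][40:400,100:540],cv2.resize(s[120:240,230:350],(360,360))[:,:,::-1]]))
E
```

```text
clock: 4.15
tool_pos: [0.5852, -0.1612, 0.192]
orientation: [179.9, -0.1, -163.0]
force: [-1.2, 0.4, -1.3]
opening: 0.05
gripper_force: 30.0
clock: 4.48
tool_pos: [0.5844, -0.1624, 0.1927]
orientation: [180.0, -0.1, -172.1]
force: [-0.5, 0.5, -0.3]
opening: 0.0497
gripper_force: 30.0
t 4.48 tcp [ 0.5844 -0.1624  0.1927] rpy [ 1.7998e+02 -7.0000e-02 -1.7214e+02] shift [-0.0023 -0.0015  0.1107] turn [ 0.  -0.1  0.1]
pan px [320.66724284 195.51880787]
```

View pics/place.png

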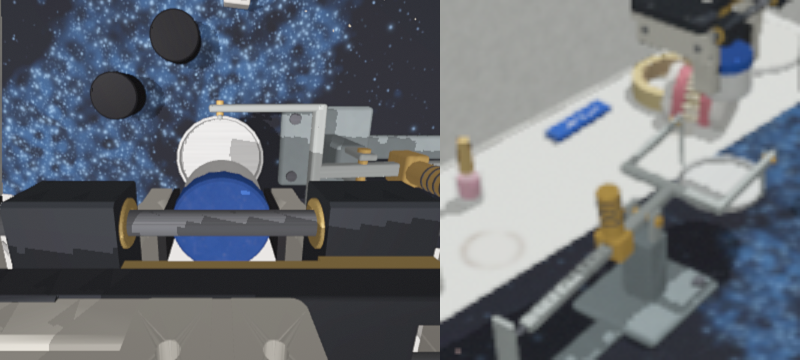

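The picture shows the pot held square in the gripper. The pan is centred on column 320 of the wrist view, where I predicted 320.7, and the fingers lie along the beam clear of the tines. I'll lower it now.

```bash
python3 -m pendant '[[-1,[-0.002,-0.001,0.02],[0,0,0]],[-1,[-0.002,-0.001,0.045],[0,0,0]],[-1,[-0.002,-0.001,0.07],[0,0,0]],[-1,[-0.002,-0.001,0.09],[0,0,0]],[-1,[-0.002,-0.001,0.1],[0,0,0]],[-1,[-0.002,-0.001,0.106],[0,0,0]],[-1,[-0.002,-0.001,0.11],[0,0,0]],[-1,[-0.002,-0.001,0.11],[0,0,0]]]'; python3 -m pendant '[[-1,[0,0,0.002],[0,0,0]],[-1,[0,0,0.004],[0,0,0]],[-1,[0,0,0.006],[0,0,0]],[-1,[0,0,0.008],[0,0,0]],[-1,[0,0,0.01],[0,0,0]],[-1,[0,0,0.012],[0,0,0]],[-1,[0,0,0.012],[0,0,0]]]'
python3 - <<'E'
from h import *
plan((.5868,-.1635,.054),-172.2)
E
```

```text
clock: 5.25
tool_pos: [0.5872, -0.1633, 0.0836]
orientation: [-180.0, 0.0, -172.2]
force: [0.5, -0.2, -1.1]
opening: 0.0497
gripper_force: 30.0
clock: 5.83
tool_pos: [0.5868, -0.1632, 0.0712]
orientation: [180.0, -0.0, -172.3]
force: [0.2, -0.7, -0.6]
opening: 0.0496
gripper_force: 30.0
t 5.83 tcp [ 0.5868 -0.1632  0.0712] rpy [ 1.7999e+02 -3.0000e-02 -1.7225e+02] shift [-0.     -0.0003  0.0172] turn [ 0.  -0.  -0.1]
```

```bash
python3 -m pendant '[[-1,[0,0,0.003],[0,0,0]],[-1,[0,0,0.006],[0,0,0]],[-1,[0,0,0.009],[0,0,0]],[-1,[0,0,0.012],[0,0,0]],[-1,[0,0,0.014],[0,0,0]],[-1,[0,0,0.016],[0,0,0]],[-1,[0,0,0.016],[0,0,0]]]'; python3 -m pendant '[[0.2,[0,0,0],[0,0,0]],[0.3,[0,0,0],[0,0,0]],[0.4,[0,0,0],[0,0,0]],[0.5,[0,0,0],[0,0,0]],[0.5,[0,0,0],[0,0,0]],[0.5,[0,0,0],[0,0,0]],[0.5,[0,0,0],[0,0,0]]]'
```

```text
clock: 6.42
tool_pos: [0.5867, -0.1632, 0.055]
orientation: [180.0, -0.0, -172.3]
force: [-0.8, 0.4, 0.3]
opening: 0.0501
gripper_force: 30.0
clock: 7.0
tool_pos: [0.587, -0.1632, 0.0556]
orientation: [180.0, 0.0, -172.2]
force: [-0.4, -0.3, -0.7]
opening: 0.0654
gripper_force: 0.0
```

```bash
python3 -m pendant '[[0.5,[0,0,-0.01],[0,0,0]],[0.5,[0,0,-0.03],[0,0,0]],[0.5,[0,0,-0.06],[0,0,0]],[0.5,[0,0,-0.1],[0,0,0]],[0.5,[0,0,-0.13],[0,0,0]],[0.5,[0,0,-0.15],[0,0,0]],[0.5,[0,0,-0.15],[0,0,0]]]'
python3 - <<'E'
from h import *
d=np.array([-.135,.991,0]);pv=np.array([.569,-.0365,.105])
plan(pv+.038*d+[0,0,.1],-172.2)
s=viewer.snapshot("scene");t=viewer.snapshot("top")
B=blob(t,(100,150,80),(125,255,255),(345,150,390,195));print("pot in pan",plane("top",*B[0],.079))
cv2.imwrite("pics/p2.png",np.hstack([cv2.resize(s[140:260,230:350],(600,600),interpolation=3)[:,:,::-1],cv2.resize(t[140:210,345:395],(200,280))[:,:,::-1].repeat(1,0) if 0 else np.zeros((600,1,3),np.uint8)]))
for n,p in(("pivot",pv),("tip level",pv+.182*d),("tip -.1",pv+.182*d+[0,0,.018]),("post",pv+.191*d)):print(n,(proj("scene",p)-[230,140])*5)
E
```

```text
clock: 7.58
tool_pos: [0.5895, -0.1637, 0.2122]
orientation: [-179.9, 0.5, -172.2]
force: [1.1, 0.4, 0.8]
opening: 0.0654
gripper_force: 0.0
t 7.58 tcp [ 0.5895 -0.1637  0.2122] rpy [-179.86    0.51 -172.21] shift [0.0031 0.1669 0.0068] turn [-0.1  0.5 -0. ]
pot in pan [ 0.58219289 -0.16371344  0.079     ]
pivot [344.28397447 253.25624863]
tip level [125.27075182 433.28711884]
tip -.1 [122.03314172 406.24496012]
post [113.10294693 443.28916564]
```

View pics/p2.png

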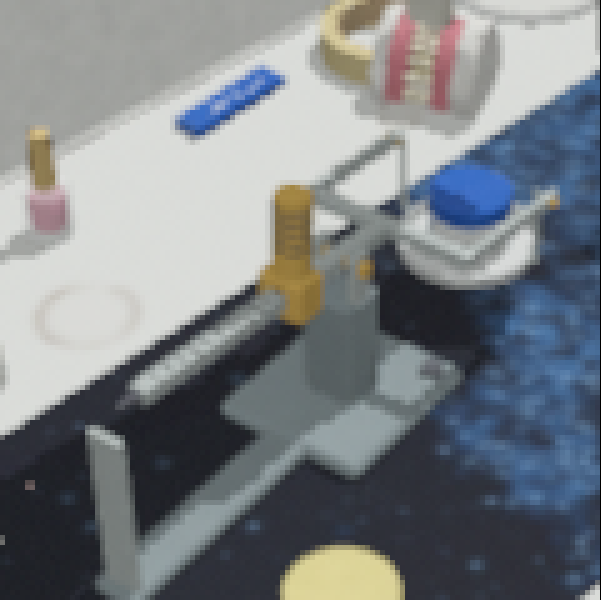

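The pot stands upright in the middle of the pan. The beam is at its pan-down stop, with the tip at crop (125,403). Next I'll straddle the stem with the fingers open and descend.

```bash
python3 -m pendant '[[0.3,[0.002,0.03,0],[0,0,0]],[0.3,[0.002,0.06,0],[0,0,0]],[0.3,[0.002,0.1,0],[0,0,0]],[0.3,[0.002,0.135,0],[0,0,0]],[0.3,[0.002,0.155,0],[0,0,0]],[0.3,[0.002,0.167,0],[0,0,0]],[0.3,[0.002,0.167,0],[0,0,0]],[0.3,[0.002,0.167,0],[0,0,0]]]'
python3 - <<'E'
from h import *
d=np.array([-.135,.991,0]);pv=np.array([.569,-.0365,.105])
plan(pv+.038*d+[0,0,.04],-172.2)
c=cam("wrist");w=viewer.snapshot("wrist");cv2.imwrite("pics/w3.png",w[:,:,::-1])
print(proj("wrist",pv+.037*d+[0,0,.066],c))
E
```

```text
clock: 8.35
tool_pos: [0.5621, 0.0022, 0.2049]
orientation: [-180.0, -0.1, -172.2]
force: [0.8, 0.7, 0.5]
opening: 0.0566
gripper_force: 0.0
t 8.35 tcp [0.5621 0.0022 0.2049] rpy [-1.7998e+02 -8.0000e-02 -1.7217e+02] shift [-0.0017 -0.0012  0.0599] turn [-0.  -0.1  0. ]
[319.24755012 226.32940075]
```

View pics/w3.png

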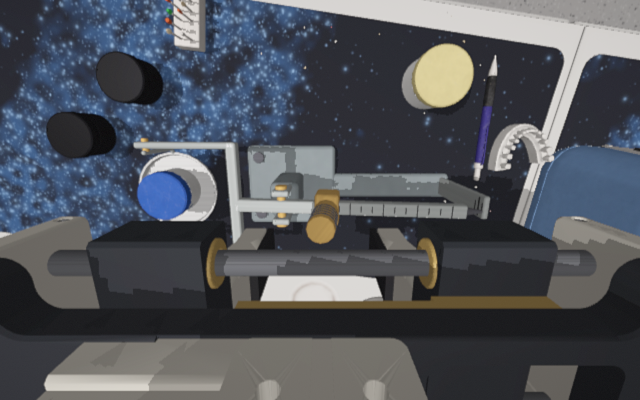

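The wrist view shows the stem top at (321,231), where I predicted (319,226), midway between the fingers. I'll check where the pot sits in the pan and descend.

```bash
python3 - <<'E'
from h import *
w=cv2.imread("pics/w3.png")[:,:,::-1].copy();c=cam("wrist")
B=blob(w,(100,150,80),(125,255,255),(130,160,200,230));print("lid",B[0],plane("wrist",*B[0],.079,c),"pan",plane("wrist",178,188,.043,c))
E
python3 -m pendant '[[0.3,[-0.001,-0.001,0.02],[0,0,0]],[0.3,[-0.001,-0.001,0.04],[0,0,0]],[0.3,[-0.001,-0.001,0.053],[0,0,0]],[0.3,[-0.001,-0.001,0.06],[0,0,0]],[0.3,[-0.001,-0.001,0.06],[0,0,0]]]'
```

```text
lid [163.3255934  194.81114551] [ 0.58521569 -0.16163378  0.079     ] pan [ 0.586128   -0.16418768  0.043     ]
clock: 8.82
tool_pos: [0.5626, -0.0002, 0.1437]
orientation: [-180.0, -0.2, -172.3]
force: [-0.8, 0.4, 0.5]
opening: 0.0569
gripper_force: 0.0
```

```bash
python3 -m pendant '[[0.3,[0,0.007,0],[0,0,0]],[0.3,[0,0.013,0],[0,0,0]],[0.3,[0,0.017,0],[0,0,0]],[0.3,[0,0.021,0],[0,0,0]],[0.3,[0,0.025,0],[0,0,0]],[0.3,[0,0.029,0],[0,0,0]],[0.3,[0,0.033,0],[0,0,0]],[0.3,[0,0.037,0],[0,0,0]],[0.3,[0,0.041,0],[0,0,0]],[0.3,[0,0.045,0],[0,0,0]]]'; python3 -m pendant '[[0.3,[0,0.004,0],[0,0,0]],[0.3,[0,0.008,0],[0,0,0]],[0.3,[0,0.012,0],[0,0,0]],[0.3,[0,0.016,0],[0,0,0]],[0.3,[0,0.02,0],[0,0,0]],[0.3,[0,0.021,0],[0,0,0]],[0.3,[0,0.018,0],[0,0,0]],[0.3,[0,0.013,0],[0,0,0]],[0.3,[0,0.008,0],[0,0,0]],[0.3,[0,0.004,0],[0,0,0]]]'; python3 -m pendant '[[0.3,[0,0,0],[0,0,0]],[0.3,[0,0,0],[0,0,0]],[0.3,[0,0,0],[0,0,0]],[0.3,[0,0,0],[0,0,0]],[0.3,[0,0,0],[0,0,0]],[0.3,[0,0,0],[0,0,0]],[0.3,[0,0,0],[0,0,0]],[0.3,[0,0,0],[0,0,0]],[0.3,[0,0,0],[0,0,0]],[0.3,[0,0,0],[0,0,0]]]'
cat >> h.py <<'E'
D=np.array([-.135,.991,0]);PV=np.array([.569,-.0365,.105])
def look(name):
    s=viewer.snapshot("scene");cv2.imwrite(f"pics/{name}s.png",s[:,:,::-1])
    o=sensors.get_obs();print("t",o["clock"],"tcp along",round(float((o["tool_pos"]-PV)@D),4),o["force"].round(1))
    # poise stem/block (brass) blob and tip of the beam: light-grey beam row in columns near the tip
    b=blob(s,(12,120,60),(30,255,255),(235,165,305,235));print("brass",b)
    # beam darkest/brightest profile at columns 257..265, rows 205..235
    g=cv2.cvtColor(s,cv2.COLOR_RGB2GRAY).astype(float)
    for c in(258,261,264):
        p=g[200:235,c];q=np.clip(p-60,0,None);print(c,p.astype(int).tolist())
E
python3 - <<'E'
from h import *
look("a")
g=cv2.cvtColor(cv2.imread("pics/p2.png"),cv2.COLOR_BGR2GRAY)
for c in(258,261,264):print("ref",c,g[(np.arange(200,235)-140)*5+2,(c-230)*5+2].tolist())
E
```

```text
clock: 9.65
tool_pos: [0.5575, 0.0461, 0.1456]
orientation: [-180.0, 0.0, -172.2]
force: [1.4, -0.8, -1.7]
opening: 0.0571
gripper_force: 0.8
clock: 10.48
tool_pos: [0.5571, 0.049, 0.1456]
orientation: [180.0, 0.0, -172.3]
force: [-0.9, -0.7, -0.0]
opening: 0.057
gripper_force: 0.0
clock: 11.32
tool_pos: [0.557, 0.0497, 0.1456]
orientation: [-180.0, 0.0, -172.2]
force: [-0.7, 0.6, -0.4]
opening: 0.0566
gripper_force: 0.0
t 11.3667 tcp along 0.087 [ 0.1 -0.7 -0.2]
brass (array([277.86885246, 201.20765027]), array([272, 187,  13,  28, 183]))
258 [214, 212, 211, 212, 214, 217, 218, 219, 219, 197, 104, 48, 48, 48, 48, 48, 48, 47, 49, 84, 126, 139, 138, 125, 94, 78, 55, 48, 49, 47, 47, 46, 40, 33, 33]
261 [218, 219, 218, 218, 218, 219, 218, 197, 103, 48, 48, 48, 49, 48, 48, 50, 61, 101, 132, 130, 124, 134, 119, 109, 91, 62, 48, 49, 47, 47, 49, 56, 56, 42, 35]
264 [144, 153, 185, 212, 219, 211, 171, 50, 48, 48, 47, 47, 48, 50, 75, 117, 139, 137, 131, 126, 113, 107, 83, 48, 47, 47, 48, 48, 49, 47, 49, 56, 57, 50, 32]
ref 258 [214, 212, 211, 213, 214, 217, 219, 219, 219, 198, 103, 48, 48, 51, 122, 179, 193, 189, 159, 112, 94, 60, 33, 33, 34, 31, 31, 31, 33, 33, 35, 34, 34, 35, 34]
ref 261 [219, 219, 219, 219, 219, 219, 219, 197, 103, 48, 49, 50, 119, 176, 187, 181, 174, 145, 115, 99, 53, 32, 35, 33, 33, 35, 33, 34, 34, 31, 36, 42, 46, 43, 35]
ref 264 [218, 219, 218, 218, 218, 211, 171, 50, 48, 51, 106, 167, 187, 180, 172, 142, 116, 92, 53, 33, 32, 34, 33, 31, 33, 32, 34, 34, 34, 33, 33, 38, 40, 37, 34]
```

```bash
cat >> h.py <<'E'
def edge(p):
    # first strong rise after dark gap (half height) from row 200
    p=np.asarray(p,float);i=10
    while not p[i]<55:i+=1
    k=i+int(np.argmax(p[i:i+14]));lo=p[i:k].min();h=(lo+p[k])/2
    j=i
    while p[j]<h or j<i:j+=1
    return 200+j-1+(h-p[j-1])/(p[j]-p[j-1])
def tilt(n):
    g=cv2.cvtColor(cv2.imread(f"pics/{n}s.png"),cv2.COLOR_BGR2GRAY);r=cv2.cvtColor(cv2.imread("pics/p2.png"),cv2.COLOR_BGR2GRAY)
    out=[]
    for c in range(258,268):
        e=edge(g[200:240,c]);e0=edge(r[(np.arange(200,240)-140)*5+2,(c-230)*5+2])
        s=np.linspace(.05,.19,200);top=np.array([PV+D*x+[0,0,.005] for x in s]);u=np.array([proj("scene",q) for q in top])
        k=np.argmin(abs(u[:,0]-c));x=s[k]
        # rows per rad in same column
        f=lambda a:np.interp(c,*np.array([proj("scene",PV+D*(q*np.cos(a)+.005*np.sin(a))+[0,0,-q*np.sin(a)+.005]) for q in s])[::-1].T)
        out.append(-.1+.2*(e-e0)/(f(.1)-f(-.1)))
    return np.round(out,3)
E
python3 - <<'E'
from h import *
print(tilt("a"))
b=blob(cv2.imread("pics/as.png")[:,:,::-1].copy(),(12,120,60),(30,255,255),(235,165,305,235))
x,y,w,h,_=b[1]
for s in(.07,.08,.085,.09,.1):print(s,proj("scene",PV+D*s+[0,0,.062]),proj("scene",PV+D*s))
print(b)
# stem columns per row
g=cv2.cvtColor(cv2.imread("pics/as.png"),cv2.COLOR_BGR2HSV);m=cv2.inRange(g,(12,120,60),(30,255,255))
for r in range(185,216,2):
    q=np.where(m[r,260:300])[0]+260
    print(r,q.min() if len(q) else 0,q.max() if len(q) else 0)
E
```

```text
Traceback (most recent call last):
  File "h.py", line 48, in tilt
    s=np.linspace(.05,.19,200);top=np.array([PV+D*x+[0,0,.005] for x in s]);u=np.array([proj("scene",q) for q in top])
                                                                                        ~~~~^^^^^^^^^^^
  File "h.py", line 10, in proj
    p,R,t=c or cam(n);q=R@np.array(X)+t;return np.array([p["cx"]+p["fx"]*q[0]/-q[2],p["cy"]-p["fy"]*q[1]/-q[2]])
               ~~~^^^
  File "h.py", line 4, in cam
    p=viewer.camera_params(n);E=np.array(p["extrinsics"]);return p,E[:3,:3],E[:3,3]
ValueError: time passes only in moves, steps and waits
```

```bash
sed -i 's/^def cam(n): *$/import functools\ndef cam(n):\n    return _cam(n) if n=="wrist" else _camc(n)\ndef _cam(n):/' h.py
cat >> h.py <<'E'
_camc=functools.lru_cache(_cam)
E
python3 - <<'E'
from h import *
print(tilt("a"))
for s in(.07,.08,.085,.09,.1):print(s,proj("scene",PV+D*s+[0,0,.062]),proj("scene",PV+D*s))
g=cv2.cvtColor(cv2.imread("pics/as.png"),cv2.COLOR_BGR2HSV);m=cv2.inRange(g,(12,120,60),(30,255,255))
for r in range(185,216,2):
    q=np.where(m[r,260:300])[0]+260
    print(r,q.min() if len(q) else 0,q.max() if len(q) else 0)
E
```

```text
Traceback (most recent call last):
  File "h.py", line 50, in tilt
    e=edge(g[200:240,c]);e0=edge(r[(np.arange(200,240)-140)*5+2,(c-230)*5+2])
                            ~~~~^^^^^^^^^^^^^^^^^^^^^^^^^^^^^^^^^^^^^^^^^^^^^
  File "h.py", line 42, in edge
    k=i+int(np.argmax(p[i:i+14]));lo=p[i:k].min();h=(lo+p[k])/2
                                     ~~~~~~~~~~^^
ValueError: zero-size array to reduction operation minimum which has no identity
```

```bash
sed -i 's/float);i=10/float);i=6/; s/range(258,268)/range(257,265)/' h.py
python3 - <<'E'
from h import *
print(tilt("a"))
for s in(.07,.08,.085,.09,.1):print(s,proj("scene",PV+D*s+[0,0,.062]),proj("scene",PV+D*s))
g=cv2.cvtColor(cv2.imread("pics/as.png"),cv2.COLOR_BGR2HSV);m=cv2.inRange(g,(12,120,60),(30,255,255))
for r in range(185,216,3):
    q=np.where(m[r,260:300])[0]+260
    print(r,q.min() if len(q) else 0,q.max() if len(q) else 0)
E
```

```text
[-0.011 -0.006 -0.006 -0.008 -0.008 -0.008 -0.011 -0.011]
0.07 [282.0450225  184.89693175] [283.14109771 203.56969641]
0.08 [279.59724209 186.78655833] [280.78764605 205.50425518]
0.085 [278.36182918 187.74026687] [279.60023975 206.480314  ]
0.09 [277.11863771 188.69998026] [278.40562672 207.46229683]
0.1 [274.60862344 190.63764985] [275.99451639 209.44425156]
185 269 270
188 270 279
191 273 280
194 274 279
197 276 279
200 275 280
203 274 281
206 272 284
209 278 284
212 277 282
215 0 0
```

The tilt reads about -0.009 rad, and the stem at about 86 mm is clear of the fingers at 58 and 115 mm. I'll lift straight up, let it settle and verify.

```bash
python3 -m pendant '[[0.3,[0,0,-0.01],[0,0,0]],[0.3,[0,0,-0.03],[0,0,0]],[0.3,[0,0,-0.05],[0,0,0]],[0.3,[0,0,-0.08],[0,0,0]],[0.3,[0,0,-0.11],[0,0,0]],[0.3,[0,0,-0.14],[0,0,0]],[0.3,[0,0,-0.16],[0,0,0]],[0.3,[0,0,-0.16],[0,0,0]],[0.3,[0,0,-0.16],[0,0,0]],[0.3,[0,0,-0.16],[0,0,0]]]'
python3 - <<'E'
from h import *
import time
for n in "bc":
    cv2.imwrite(f"pics/{n}s.png",viewer.snapshot("scene")[:,:,::-1]);print(tilt(n))
s=cv2.imread("pics/cs.png");cv2.imwrite("pics/c2.png",cv2.resize(s[140:260,230:350],(600,600),interpolation=3))
E
```

```text
clock: 12.2
tool_pos: [0.5565, 0.0496, 0.3054]
orientation: [180.0, -0.0, -172.3]
force: [0.6, -0.2, 0.1]
opening: 0.0571
gripper_force: 0.0
[-0.011 -0.006 -0.007 -0.007 -0.008 -0.008 -0.01  -0.011]
[-0.011 -0.007 -0.007 -0.007 -0.008 -0.007 -0.01  -0.011]
```

View pics/c2.png

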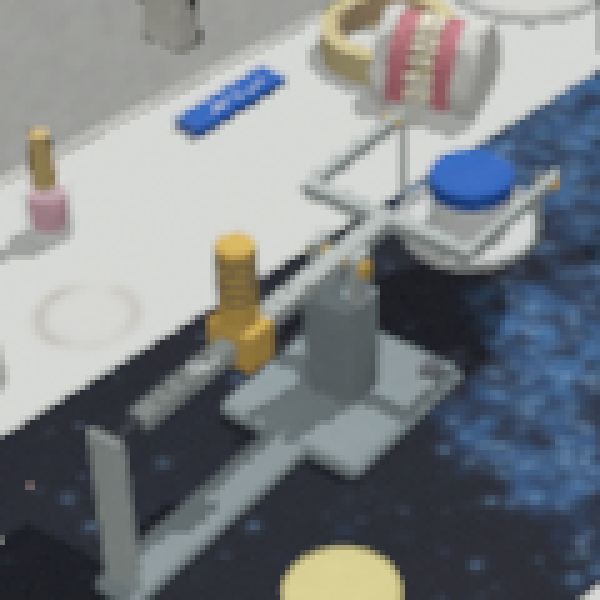

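The beam is free and steady at about -0.008 rad, with the tip at crop (123,430) against 433 predicted for level. As an independent check, I'll measure how far the pan end has risen.

Run:
```python
from h import *
a=cv2.imread("pics/p2.png")[:,:600];a=cv2.resize(a,(120,120),interpolation=cv2.INTER_AREA);c=cv2.imread("pics/cs.png")[140:260,230:350]
r=[]
for i in(a,c):r.append(blob(i[:,:,::-1].copy(),(100,150,80),(125,255,255),(80,25,108,52)));print(r[-1])
p=PV-D*.13
z=lambda h:proj("scene",[p[0],p[1],h])[1]
k=(z(.07)-z(.08))/10;dz=(r[0][0][1]-r[1][0][1])/k;print("rise mm",dz,"tilt",-.1+dz/130)
# stem-top/pointer tip vs level: fine correlation of lid
t0,t1=[cv2.cvtColor(i,cv2.COLOR_BGR2GRAY).astype(np.float32)[25:50,80:110] for i in(a,c)]
up=lambda i:cv2.resize(i,None,fx=8,fy=8,interpolation=cv2.INTER_CUBIC)
cc=cv2.cvtColor(c,cv2.COLOR_BGR2GRAY).astype(np.float32);aa=cv2.cvtColor(a,cv2.COLOR_BGR2GRAY).astype(np.float32)
m=cv2.matchTemplate(up(cc[22:56,78:112]),up(aa[32:46,84:104]),cv2.TM_CCOEFF_NORMED);_,v,_,l=cv2.minMaxLoc(m);s=(32-22)-l[1]/8;print(v,l,"px",s,"tilt",-.1+s/k/130)
```

```text
(array([93.71515152, 38.57575758]), array([ 86,  33,  17,  12, 165]))
(array([93.96710526, 35.50657895]), array([ 86,  30,  17,  12, 152]))
rise mm 11.425339523641215 tilt -0.012112772895067583
0.8670254945755005 (52, 58) px 2.75 tilt -0.021252587808675644
```

The pan end gives about -0.012 rad, so two readings put the beam slightly pan-heavy but within tolerance. I'll nudge the poise about 2 mm outward for margin. The last push peaked 17 mm outward of the present commanded pose.

```bash
python3 -m pendant '[[0.3,[0,0,0.03],[0,0,0]],[0.3,[0,0,0.06],[0,0,0]],[0.3,[0,0,0.09],[0,0,0]],[0.3,[0,0,0.12],[0,0,0]],[0.3,[0,0,0.145],[0,0,0]],[0.3,[0,0,0.16],[0,0,0]],[0.3,[0,0,0.16],[0,0,0]],[0.3,[0,0,0.16],[0,0,0]]]'; python3 -m pendant '[[0.3,[0,0.006,0],[0,0,0]],[0.3,[0,0.01,0],[0,0,0]],[0.3,[0,0.014,0],[0,0,0]],[0.3,[0,0.016,0],[0,0,0]],[0.3,[0,0.0175,0],[0,0,0]],[0.3,[0,0.0185,0],[0,0,0]],[0.3,[0,0.0185,0],[0,0,0]],[0.3,[0,0.014,0],[0,0,0]],[0.3,[0,0.008,0],[0,0,0]],[0.3,[0,0.002,0],[0,0,0]]]';python3 -m pendant '[[0.3,[0,0,0],[0,0,0]],[0.3,[0,0,-0.01],[0,0,0]],[0.3,[0,0,-0.03],[0,0,0]],[0.3,[0,0,-0.06],[0,0,0]],[0.3,[0,0,-0.09],[0,0,0]],[0.3,[0,0,-0.12],[0,0,0]],[0.3,[0,0,-0.14],[0,0,0]],[0.3,[0,0,-0.14],[0,0,0]],[0.3,[0,0,-0.14],[0,0,0]],[0.3,[0,0,-0.14],[0,0,0]]]';python3 -m pendant '[[0.3,[0,0,0],[0,0,0]],[0.3,[0,0,0],[0,0,0]],[0.3,[0,0,0],[0,0,0]],[0.3,[0,0,0],[0,0,0]],[0.3,[0,0,0],[0,0,0]],[0.3,[0,0,0],[0,0,0]]]'
python3 - <<'E'
from h import *
for n in "de":
    s=viewer.snapshot("scene")[:,:,::-1].copy();cv2.imwrite(f"pics/{n}s.png",s);print(tilt(n),blob(s[:,:,::-1].copy(),(100,150,80),(125,255,255),(310,165,338,192))[0]-[230,140])
cv2.imwrite("pics/e2.png",cv2.resize(s[140:260,230:350],(600,600),interpolation=3))
E
```

```text
clock: 12.97
tool_pos: [0.5563, 0.0493, 0.1446]
orientation: [-179.9, -0.2, -172.2]
force: [0.2, -0.3, 0.4]
opening: 0.0568
gripper_force: 0.0
clock: 13.8
tool_pos: [0.5567, 0.0511, 0.1455]
orientation: [180.0, -0.0, -172.2]
force: [-0.0, 0.1, 0.4]
opening: 0.0569
gripper_force: 0.0
clock: 14.63
tool_pos: [0.5563, 0.0516, 0.2854]
orientation: [180.0, -0.0, -172.3]
force: [0.4, -0.6, 0.4]
opening: 0.0569
gripper_force: 0.0
clock: 15.13
tool_pos: [0.5567, 0.0516, 0.2853]
orientation: [-180.0, -0.0, -172.2]
force: [-0.5, 0.1, -0.7]
opening: 0.0567
gripper_force: 0.0
[-0.01  -0.006 -0.005 -0.007 -0.008 -0.007 -0.008 -0.015] [94.06451613 35.42580645]
[-0.01  -0.006 -0.006 -0.006 -0.008 -0.007 -0.009 -0.015] [94.06451613 35.42580645]
```

View pics/e2.png

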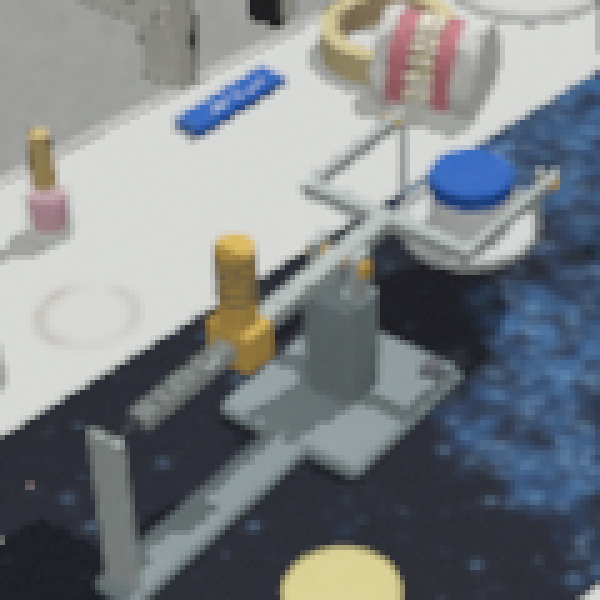

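The poise barely moved: the tip and pan are almost unchanged, at about -0.008 rad. I'll do one more small nudge, 2 mm past the last peak.

```bash
python3 -m pendant '[[0.3,[0,0,0.03],[0,0,0]],[0.3,[0,0,0.06],[0,0,0]],[0.3,[0,0,0.09],[0,0,0]],[0.3,[0,0,0.12],[0,0,0]],[0.3,[0,0,0.14],[0,0,0]],[0.3,[0,0,0.14],[0,0,0]],[0.3,[0,0,0.14],[0,0,0]]]'; python3 -m pendant '[[0.3,[0,0.006,0],[0,0,0]],[0.3,[0,0.01,0],[0,0,0]],[0.3,[0,0.014,0],[0,0,0]],[0.3,[0,0.016,0],[0,0,0]],[0.3,[0,0.0175,0],[0,0,0]],[0.3,[0,0.0185,0],[0,0,0]],[0.3,[0,0.0185,0],[0,0,0]],[0.3,[0,0.014,0],[0,0,0]],[0.3,[0,0.008,0],[0,0,0]],[0.3,[0,0.002,0],[0,0,0]]]';python3 -m pendant '[[0.3,[0,0,0],[0,0,0]],[0.3,[0,0,-0.01],[0,0,0]],[0.3,[0,0,-0.03],[0,0,0]],[0.3,[0,0,-0.06],[0,0,0]],[0.3,[0,0,-0.09],[0,0,0]],[0.3,[0,0,-0.12],[0,0,0]],[0.3,[0,0,-0.14],[0,0,0]],[0.3,[0,0,-0.14],[0,0,0]],[0.3,[0,0,-0.14],[0,0,0]],[0.3,[0,0,-0.14],[0,0,0]]]';python3 -m pendant '[[0.3,[0,0,0],[0,0,0]],[0.3,[0,0,0],[0,0,0]],[0.3,[0,0,0],[0,0,0]],[0.3,[0,0,0],[0,0,0]],[0.3,[0,0,0],[0,0,0]],[0.3,[0,0,0],[0,0,0]],[0.3,[0,0,0],[0,0,0]],[0.3,[0,0,0],[0,0,0]]]'
python3 - <<'E'
from h import *
for n in "fg":
    s=viewer.snapshot("scene")[:,:,::-1].copy();cv2.imwrite(f"pics/{n}s.png",s);print(tilt(n),blob(s[:,:,::-1].copy(),(100,150,80),(125,255,255),(310,165,338,192))[0]-[230,140])
E
```

```text
clock: 15.82
tool_pos: [0.5565, 0.0514, 0.1452]
orientation: [-179.9, -0.1, -172.2]
force: [0.2, 0.4, 1.2]
opening: 0.0571
gripper_force: 0.0
clock: 16.65
tool_pos: [0.5564, 0.0531, 0.1455]
orientation: [180.0, -0.0, -172.2]
force: [0.1, 0.2, 0.2]
opening: 0.057
gripper_force: 0.0
clock: 17.48
tool_pos: [0.556, 0.0536, 0.2855]
orientation: [180.0, -0.0, -172.3]
force: [0.1, 0.6, -0.8]
opening: 0.0568
gripper_force: 0.0
clock: 18.15
tool_pos: [0.5564, 0.0536, 0.2855]
orientation: [-180.0, -0.0, -172.2]
force: [-0.0, -0.8, -0.9]
opening: 0.0572
gripper_force: 0.0
[-0.006 -0.001  0.002 -0.    -0.002 -0.006 -0.004 -0.004] [94.05369128 35.00671141]
[-0.005 -0.     0.002 -0.    -0.002 -0.006 -0.005 -0.003] [94.12666667 35.09333333]
```

The beam tip and the pan rise now both say level, within about 3 mrad, and steady. I'm handing it in.

```bash
python3 -c "
from plant import workorder
print(workorder.close_job())"
```

```text
the job is handed in; nothing more can be done
None
```

I set the small blue-lidded pot in the pan and let go, then slid the poise to about 86–90 mm from the pivot; the beam rests free and level (about -0.002 rad), and the job is handed in (no verdict was returned).

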